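# Open the brass fittings case

### The job

Two wooden cases with clear sliding covers are fixed to the store bench. Open the one that holds the brass elbows: press its orange release tab down and, keeping it pressed, slide the cover along its rails, away from the robot, all the way open, then let go of it so that the tab springs back up. Leave the other case, with the grey steel couplings, shut.

Things in the scene. Friction and masses are not known exactly. Their poses are not given: they have to be found in the camera images.
- brass_pad (a point): Where to press: middle of the flat top of the orange tab (40 mm along x, 36 along y) on the brass case, 90 mm above the bench; it moves with cover and tab. z up; x is the way the cover opens, within 25 degrees of world x. On the cover stand a white ridge for the finger to push (22 to 28 mm ahead on +x, 9 mm above the pad) and a guard flush with the pad 23 mm behind. Fixed case 180 x 130 x 70 mm.
- brass_cover (a joint): How far the brass case's clear cover (180 x 112 mm, top face 75 mm above the bench) has slid open along +x: 0 m shut, 0.085 m at its end stop. It carries the tab, slides with about 1.5 N of friction and stays where left. The finger passes between two dark steel keepers on the rails, 86 mm apart, 85 to 97 mm above the bench, which start 7 mm ahead of the pad's middle.
- brass_tab (a joint): How far the brass case's tab is pressed straight down: 0 m up, 0.009 m at its stop. Spring: about 2 N to start, 6 N fully down; it springs up when let go. Its two side wings catch on the keepers and block the cover unless it is pressed 5 mm or more (pushed before that, they jam), and must stay pressed for the first 26 mm of the slide.
- steel_cover (a joint): How far the cover of the other case has slid open: 0 m shut. That case is built the same, tab included, but holds grey steel couplings instead of brass elbows. It must stay shut.

How it is judged:
By the outcome, as a careful person would: the job done as asked, in the order asked, and still so for the second after the job is handed in, with the robot touching nothing.
It also fails if it takes over 32 s, if anything falls off the work surface, if the arm or the gripper's body presses on something with over 40 N, if the wrist force passes 120 N, or if a joint passes its speed limit or range.

### The arm

A 6-joint arm with a two-finger parallel gripper is mounted at the origin on the work surface. World frame = base frame: x ahead of the robot, y to its left, z up, the work surface at z = 0. Lengths are in m, angles in rad, forces in N, time in s.
With the tool pointing down it reaches from about 0.35 to 0.8 m from the base axis. Payload 7.3 kg.
Tool frame: the origin (TCP) lies on the front face of the gripper's body, between the roots of the fingers; the fingertips stand 73 mm ahead of it and the grasp point (between the pads) lies 54 mm ahead of it; z points along the fingers, y is the direction in which the jaws open and shut (so a half turn about z gives the same grasp; the last joint's range is limited). The gripper opens to 85 mm and grips with 20 to 120 N. Pads are 22 mm wide; open, the fingers measure 114 mm over their backs; the gripper's body (76 mm by 85 mm) begins 54 mm behind the grasp point. The pads swing forward as they close: fully open they stand 13 mm farther back than shut.
Start: joints at [-1.255, 0.342, 1.524, -0, 1.275, -0.146], TCP at [0.234, -0.47, 0.304] pointing down, gripper open.
Joint ranges: [-2.53, 2.53], [-0.77, 2.02], [0.04, 2.7], [-1, 4.14], [0.28, 2.66], [-3.11, 3.11]. Speed limits (rad/s): [2.57, 2.57, 3.14, 3.14, 3.14, 3.14].

### API

Orientations are given as a unit quaternion [w, x, y, z].
In Python, from cell import r gives the robot as it stands.
- The arm moves only by the shell command python3 -m inch 'ROWS' [FORCE]. ROWS is JSON, a list of rows, each a list of 3 entries, a list of its own where there are three numbers: the shift along the tool's x, y, z in units of 200 mm (1.0 is 200 mm), then the turn, a rotation vector about the tool's x, y, z in units of 0.12 rad (1.0 is 0.12 rad), then the closure, from -1 (fully open) to 1 (shut), so that 0 is half open. A call has 1 to 5 rows; each row shifts and turns the commanded pose from where the row before left it, along the tool's axes as they then stand; what a row does not reach is not made up. A row lasts 1/8 s, in which the tool goes at most 62.5 mm and 10.7 degrees, less where a joint would pass 70% of its speed; a pose out of reach is approached as far as the arm can. A call with a number of a shift or a turn outside -1 to 1 is refused whole. A call with a gripper value outside its range is refused whole. The fingers move at their own pace and stop on an object; FORCE is the grip in N (left out, the last holds). Time passes only in rows, so rows that do not move let the fingers close. It gives the time, the measured TCP pose, the force and the opening at its end, in the units of the state.
- r.get_obs(): the state, without advancing time (a new reading comes with each control period).
- r.get_image(name): name is "scene" or "side" or "wrist"; returns the picture (420x560x3 uint8, red, green, blue); there is no depth.
- r.camera_model(name): a dict with "fx", "fy", "cx", "cy" (pixels), "eye" and "orientation" of the camera in the world. Camera axes: x right, y up, looking along -z (the intrinsics and any distortion apply to the point x, -y, -z); pixel columns grow to the right and rows downward; lengths in m; the calibration is good to about 2 mm. The wrist camera is an equidistant fisheye: a pixel r from the principal point sees the ray r / f radians off the axis. A picture is of the moment at which its call begins: read the wrist's pose just before it. camera_model takes no time and is no camera call; for the wrist camera it gives the pose at the moment of the call.
- r.close_job(): hands the job in, once; it reports no verdict.
Trained networks look in the newest picture that a camera, given by its name, has taken for a name from the list of things; names that differ only in an ending like _2 or _b are one class to them, and where a whole thing is asked for, a point or a joint stands for the part that bears it (a point fixed in the world has none). Each returns a list of dicts, best first, with "conf" (0 to 1); they miss things now and then, are a little off and sometimes report something else, mostly with a low value. They report only what shows in the picture. A call takes as long as a camera call.
- r.find_in(query, camera): "at" ([column, row] in pixels, amid what is visible of it).
- r.place_of(query, camera): "at" ([column, row] in pixels: a listed point, or the origin of a listed thing).
The state is a dict: "time_s": time; "joint_pos": joint angles; "qd": joint speeds; "tau": joint torques, N m; "ee_pos": TCP position; "eef_rot": TCP orientation; "ft_force": force on the tool from outside, world axes, zero at the start; "torque": the same for the moment, N m; "gripper_width": opening from 0.0 (shut) to 1.0 (fully open).
Only numpy, scipy, OpenCV 4.12 (cv2) and the standard library are available. Lean on these libraries where they do the work, as an engineer would, in place of code of your own. Each camera call takes 0.05 s, during which the arm holds its last target. There are 200 camera calls.

## Working session

There is one attempt and no reset: what is moved stays moved. The work goes in short steps, Python scripts to look and compute and a shell command to move; the robot and the scene stay as the last step left them, time stands still between calls to the robot, and variables do not carry over. Pictures are saved under pics/ and viewed, on a budget of 10 in all, crops included, one or two more only if the job needs it, and the job is handed in when it is done.

```bash
mkdir -p pics; ls
cat > h.py <<'E'
import numpy as np, cv2
from scipy.spatial.transform import Rotation as R
from cell import r
def rot(q): return R.from_quat([q[1],q[2],q[3],q[0]])
def ray(m,px,fish=False):
    u,v=(px[0]-m["cx"])/m["fx"],(px[1]-m["cy"])/m["fy"]
    if fish:
        t=np.hypot(u,v); s=np.sin(t)/t if t>1e-9 else 1; d=np.array([u*s,v*s,np.cos(t)])
    else: d=np.array([u,v,1.])
    d=d*[1,-1,-1]
    return rot(m["orientation"]).apply(d)
def atz(m,px,z,fish=False):
    d=ray(m,px,fish); e=np.array(m["eye"]); return e+d*(z-e[2])/d[2]
def save(n,f): 
    im=r.get_image(n); cv2.imwrite("pics/"+f,im[:,:,::-1]); return im
E
python3 - <<'E'
from h import *
for n in ("scene","side","wrist"):
    m=r.camera_model(n); im=save(n,n+"0.png")
    print(n,m)
    for q in ("brass_pad","brass_cover","brass_tab","steel_cover"):
        for d in r.place_of(q,n)[:2]:
            print(q,d, atz(m,d["at"],.09 if q=="brass_pad" else .075,n=="wrist").round(3))
print(r.get_obs())
a=cv2.imread("pics/scene0.png");b=cv2.imread("pics/side0.png")
E
```

```text
pics
scene {'fx': 452.28077411287524, 'fy': 452.28077411287524, 'cx': 276.98804565367107, 'cy': 206.1657064334492, 'eye': array([1.09902305, 0.03952009, 0.76859293]), 'orientation': array([0.62851714, 0.22319516, 0.25485261, 0.70014304])}
brass_pad {'at': [371.6, 174.5], 'conf': 0.67} [0.437 0.157 0.09 ]Traceback (most recent call last):
  File "<stdin>", line 6, in <module>
ValueError: it knows: brass_pad
```

View pics/scene0.png

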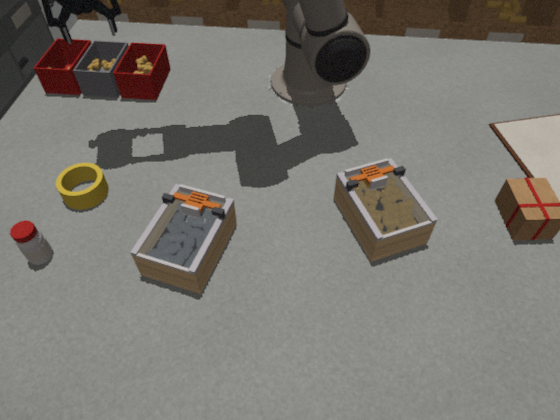

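The scene picture shows the steel case around (187,237) and the brass case around (383,208). The brass case's orange tab is near (373,174). I'll take a crop to get the corners and the yaw.

Run:
```python
from h import *
im=cv2.imread("pics/scene0.png")
c=im[145:270,315:450]; cv2.imwrite("pics/crop0.png",cv2.resize(c,None,fx=5.5,fy=4.8*1.145,interpolation=cv2.INTER_CUBIC)[:600])
for n in ("side","wrist"):
    m=r.camera_model(n); save(n,n+"0.png")
    print(n,m["eye"])
    for d in r.place_of("brass_pad",n)[:2]: print(d, atz(m,d["at"],.09,n=="wrist").round(3))
o=r.get_obs();print(o)
```

```text
side [ 0.44559302 -0.41769722  0.5885926 ]
{'at': [211.4, 160.4], 'conf': 0.57} [0.436 0.156 0.09 ]
wrist [ 0.30001879 -0.43638813  0.37265886]
{'time_s': 0.3, 'joint_pos': array([-1.25503124e+00,  3.42295402e-01,  1.52439367e+00, -4.23105210e-05,
        1.27540960e+00, -1.46030619e-01]), 'qd': array([-8.29590029e-05, -5.85331907e-04, -2.52990630e-04, -1.16758400e-03,
        6.49274505e-04,  4.36524365e-05]), 'tau': array([ 2.09319710e-04, -4.33164704e+01, -2.45881426e+01, -1.41280470e-04,
        3.93351409e-03,  2.73830290e-05]), 'ee_pos': array([ 0.23388771, -0.46992993,  0.30366543]), 'eef_rot': array([-2.50385927e-04,  9.73459870e-01,  2.28857635e-01, -4.16112837e-05]), 'ft_force': array([-0.58739305,  0.38077797, -0.06037961]), 'torque': array([ 0.02851603, -0.01968206, -0.00136878]), 'gripper_width': 1.0005618055793555}
```

View pics/crop0.png

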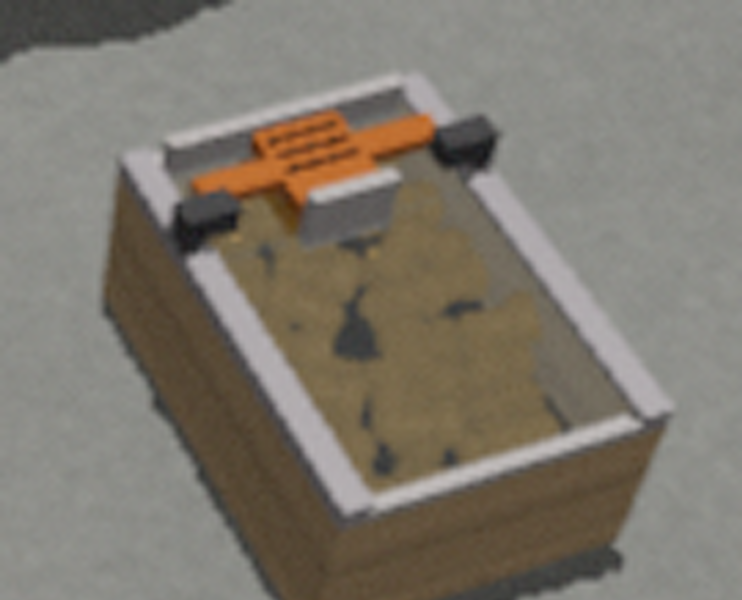

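View pics/side0.png

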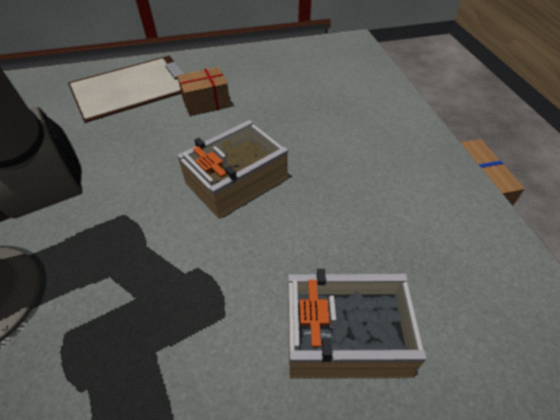

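The pictures confirm the brass elbows (brown contents). Both cameras put the pad at (0.436, 0.157). Next are the yaw from the rail corners, and the first moves.

```bash
cat >> h.py <<'E'
def go(target,yaw):
    "shift in tool axes, units of 200mm; turn about tool z in units of .12 rad"
    o=r.get_obs(); T=rot(o["eef_rot"]); x=T.apply([1,0,0]); y0=np.arctan2(x[1],x[0])
    print("t",o["time_s"],"tcp",o["ee_pos"].round(4),"yaw",np.degrees(y0).round(2),"F",o["ft_force"].round(2),"w",o["gripper_width"].round(2), "q",o["joint_pos"].round(2))
    print("shift units",(T.inv().apply(np.array(target)-o["ee_pos"])/.2).round(4),"turn",(-(yaw-y0)/.12).round(3))
E
python3 - <<'E'
from h import *
m=r.camera_model("scene")
C=dict(LR=(125,155),LF=(345,515),RR=(415,80),RF=(670,410),T1=(265,133),T2=(340,113))
for z in(.07,.08):
    P={k:atz(m,(315+a/5.5,145+b/5.5),z) for k,(a,b) in C.items()}
    for a,b in (("LR","LF"),("RR","RF"),("LR","RR"),("LF","RF")):
        d=P[b]-P[a]; print(z,a,b,np.linalg.norm(d).round(3),np.degrees(np.arctan2(d[1],d[0])).round(1))
    print("centre",np.mean([P[k] for k in("LR","LF","RR","RF")],0))
go([.437,.157,.25],np.radians(20))
E
```

```text
0.07 LR LF 0.182 25.9
0.07 RR RF 0.178 27.3
0.07 LR RR 0.125 115.1
0.07 LF RF 0.129 116.6
centre [0.47500243 0.18594697 0.07      ]
0.08 LR LF 0.179 25.9
0.08 RR RF 0.176 27.3
0.08 LR RR 0.123 115.1
0.08 LF RF 0.128 116.6
centre [0.48393496 0.18385095 0.08      ]Traceback (most recent call last):
  File "<stdin>", line 9, in <module>
  File "h.py", line 19, in go
    print("t",o["time_s"],"tcp",o["ee_pos"].round(4),"yaw",np.degrees(y0).round(2),"F",o["ft_force"].round(2),"w",o["gripper_width"].round(2), "q",o["joint_pos"].round(2))
                                                                                                                  ^^^^^^^^^^^^^^^^^^^^^^^^
AttributeError: 'float' object has no attribute 'round'
```

```bash
sed -i 's/o\["gripper_width"\].round(2)/round(o["gripper_width"],2)/' h.py
python3 -m inch '[[[0.24,-0.18,0],[0,0,0],1],[[0.24,-0.19,0],[0,0,0],1],[[0.24,-0.19,0],[0,0,0],1],[[0.23,-0.2,0],[0,0,0],1],[[0.21,-0.22,0],[0,0,0],1]]' 30
python3 -m inch '[[[0.2,-0.22,0],[0,0,0],1],[[0.2,-0.22,0],[0,0,0],1],[[0.2,-0.22,0],[0,0,0],1],[[0.2,-0.22,0],[0,0,0],1],[[0.1,-0.22,0],[0,0,0],1]]'
python3 -c "
from h import *
go([.437,.157,.25],np.radians(25))"
```

```text
time_s: 0.92
ee_pos: [0.3548, -0.1894, 0.304]
eef_rot: [0.0, 0.973, 0.229, 0.0]
ft_force: [0.2, 0.3, 0.2]
gripper_width: -0.002
time_s: 1.55
ee_pos: [0.418, 0.0882, 0.3039]
eef_rot: [0.0, 0.973, 0.229, 0.0]
ft_force: [0.5, -0.1, -0.4]
gripper_width: 0.003
t 1.55 tcp [0.418  0.0882 0.3039] yaw 26.51 F [ 0.5  -0.14 -0.38] w 0.0 q [0.03 0.16 1.77 0.   1.21 1.14]
shift units [ 0.2386 -0.2654  0.2697] turn 0.22
```

```bash
python3 -m inch '[[[0.12,-0.13,0.09],[0,0,0.2],1],[[0.12,-0.13,0.09],[0,0,0],1],[[0,0,0.09],[0,0,0],1],[[0,0,0],[0,0,0],1]]'
python3 - <<'E'
from h import *
go([.437,.157,.25],np.radians(25))
m=r.camera_model("wrist"); save("wrist","wrist1.png"); print(m["eye"])
for d in r.place_of("brass_pad","wrist")[:2]: print(d, atz(m,d["at"],.09,True).round(4))
m=r.camera_model("side"); save("side","side1.png")
for d in r.place_of("brass_pad","side")[:2]: print(d, atz(m,d["at"],.09).round(4))
E
```

```text
time_s: 2.05
ee_pos: [0.4374, 0.1539, 0.2488]
eef_rot: [0.0, 0.976, 0.218, -0.002]
ft_force: [-0.3, 0.1, 0.5]
gripper_width: -0.003
t 2.05 tcp [0.4374 0.1539 0.2488] yaw 25.14 F [-0.26  0.11  0.51] w -0.0 q [ 0.17  0.29  1.77 -0.    1.09  1.31]
shift units [ 0.005  -0.0148 -0.0061] turn 0.02
[0.50441335 0.18590682 0.31768846]
{'at': [210.7, 162.6], 'conf': 0.68} [0.4344 0.1503 0.09  ]
```

View pics/wrist1.png

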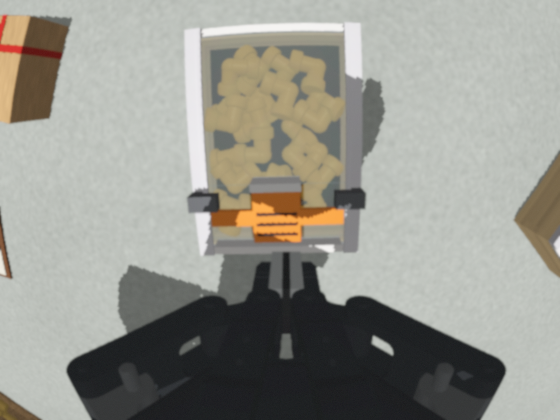

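The wrist view shows the tab at columns 250-302, rows 192-243. The ridge is near row 185 and the keepers are near (203,202) and (349,199). I'll zoom in for accuracy.

Run:
```python
import cv2
im=cv2.imread("pics/wrist1.png")[165:285,180:370]
cv2.imwrite("pics/wcrop1.png",cv2.resize(im,None,fx=4,fy=4,interpolation=cv2.INTER_CUBIC))
```

```text
(no output)
```

View pics/wcrop1.png

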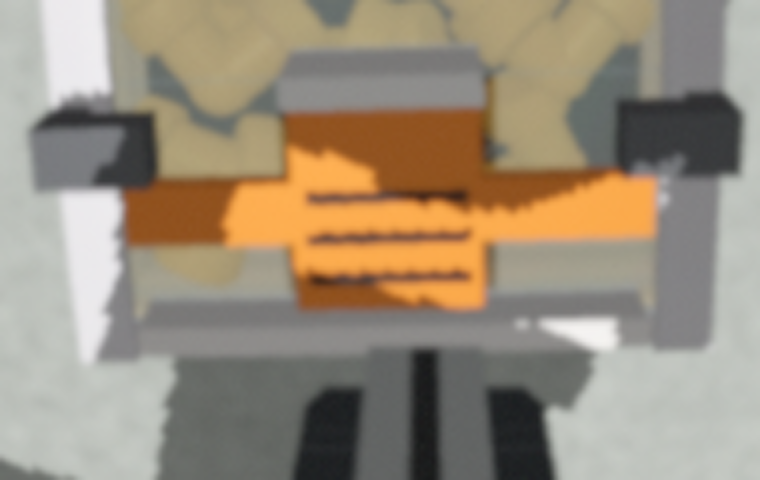

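Run:
```python
from h import *
m=r.camera_model("wrist")
a=np.radians(25.14); X=np.array([np.cos(a),np.sin(a),0]); Y=np.array([-X[1],X[0],0])
f=lambda x,y,z: atz(m,(180+x/4,165+y/4),z,True)
for k,x,y,z in(("padRL",299,308,.09),("padRR",486,308,.09),("slots",389,238,.09),("wingL",125,212,.09),("wingR",657,206,.09),("ridgeRL",280,108,.099),("ridgeRR",486,108,.099),("ridgeFL",285,80,.099),("ridgeFR",480,78,.099),("keepLin",155,185,.097),("keepRin",617,173,.097),("railL",62,190,.075),("railL2",90,360,.075)):
    p=f(x,y,z); print(k,p.round(4),"along",(p@X).round(4),"across",(p@Y).round(4))
o=r.get_obs(); print("tcp",o["ee_pos"]@X,o["ee_pos"]@Y)
```

```text
padRL [0.4076 0.1657 0.09  ] along 0.4393 across -0.0232
padRR [0.4228 0.1332 0.09  ] along 0.4393 across -0.0591
slots [0.4279 0.1559 0.09  ] along 0.4536 across -0.0406
wingL [0.4113 0.2035 0.09  ] along 0.4588 across 0.0095
wingR [0.4549 0.1128 0.09  ] along 0.4598 across -0.0911
ridgeRL [0.4449 0.1845 0.099 ] along 0.4811 across -0.022
ridgeRR [0.4601 0.1517 0.099 ] along 0.481 across -0.0581
ridgeFL [0.4499 0.1857 0.099 ] along 0.4861 across -0.023
ridgeFR [0.4645 0.155  0.099 ] along 0.4864 across -0.057
keepLin [0.4214 0.1997 0.097 ] along 0.4663 across 0.0018
keepRin [0.4589 0.1247 0.097 ] along 0.4684 across -0.0821
railL [0.4039 0.2184 0.075 ] along 0.4584 across 0.0262
railL2 [0.3707 0.2001 0.075 ] along 0.4206 across 0.0237
tcp 0.46204340858712656 -0.04741628350894032
```

The pad centre works out consistently from the pad edge, ridge and keepers at along 0.459, across -0.0405. I'll move over it, descend, and feel for contact.

```bash
python3 -m inch '[[[-0.02,-0.035,0],[0,0,0],1],[[0,0,0.15],[0,0,0],1],[[0,0,0.15],[0,0,0],1],[[0,0,0.03],[0,0,0],1],[[0,0,0],[0,0,0],1]]'
python3 -m inch '[[[0,0,0.03],[0,0,0],1],[[0,0,0.02],[0,0,0],1],[[0,0,0.01],[0,0,0],1],[[0,0,0],[0,0,0],1]]'
python3 - <<'E'
from h import *
a=np.radians(25.14); X=np.array([np.cos(a),np.sin(a),0]); Y=np.array([-X[1],X[0],0])
t=.458*X-.0405*Y; t[2]=.163
go(t,np.radians(25))
E
```

```text
time_s: 2.88
ee_pos: [0.4316, 0.1584, 0.1844]
eef_rot: [0.0, 0.976, 0.217, 0.0]
ft_force: [0.2, 0.7, -0.2]
gripper_width: -0.001
time_s: 3.38
ee_pos: [0.4314, 0.1583, 0.1718]
eef_rot: [0.0, 0.976, 0.217, -0.0]
ft_force: [-0.4, 0.4, 0.6]
gripper_width: 0.004
t 3.375 tcp [0.4314 0.1583 0.1718] yaw 25.08 F [-0.38  0.4   0.56] w 0.0 q [ 0.18  0.39  1.88 -0.    0.88  1.32]
shift units [0.0008 0.0026 0.0441] turn 0.012
```

```bash
python3 -m inch '[[[0,0,0.025],[0,0,0],1],[[0,0,0.015],[0,0,0],1],[[0,0,0],[0,0,0],1]]'
python3 -m inch '[[[0,0,0.02],[0,0,0],1],[[0,0,0],[0,0,0],1]]'
python3 -m inch '[[[0,0,0.01],[0,0,0],1],[[0,0,0],[0,0,0],1]]'
```

```text
time_s: 3.75
ee_pos: [0.4313, 0.1583, 0.1636]
eef_rot: [0.0, 0.976, 0.217, -0.0]
ft_force: [0.2, -0.6, -0.3]
gripper_width: -0.0
time_s: 4.0
ee_pos: [0.4316, 0.1583, 0.1599]
eef_rot: [0.0, 0.976, 0.217, 0.0]
ft_force: [-0.9, -0.3, 2.6]
gripper_width: 0.001
time_s: 4.25
ee_pos: [0.4316, 0.1583, 0.158]
eef_rot: [0.0, 0.976, 0.217, 0.0]
ft_force: [-0.1, -0.0, 3.4]
gripper_width: 0.002
```

Run:
```python
from h import *
save("side","side2.png")
im=cv2.imread("pics/side2.png")[110:215,165:300]
w=save("wrist","w2.png")[:,:,::-1][150:290,180:370]
A=cv2.resize(im,(390,300),interpolation=cv2.INTER_CUBIC);B=cv2.resize(w,(400,300),interpolation=cv2.INTER_CUBIC)
cv2.imwrite("pics/mix2.png",np.hstack([A,B]))
```

```text
(no output)
```

View pics/mix2.png

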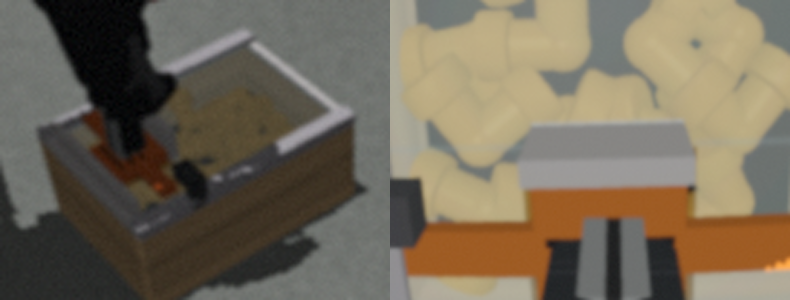

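The fingertip sits centred on the orange pad, just behind the ridge. The force of 3.4 N at about 4-5 mm of press fits the spring. I'll press about 3 mm more and then slide.

```bash
python3 -m inch '[[[0,0,0.01],[0,0,0],1],[[0,0,0.005],[0,0,0],1],[[0,0,0],[0,0,0],1]]'
python3 -m inch '[[[0,0,0.003],[0,0,0],1],[[0,0,0],[0,0,0],1]]'
```

```text
time_s: 4.72
ee_pos: [0.4316, 0.1583, 0.1549]
eef_rot: [0.0, 0.976, 0.217, 0.0]
ft_force: [-0.6, 0.1, 4.8]
gripper_width: 0.002
time_s: 4.97
ee_pos: [0.4316, 0.1583, 0.1543]
eef_rot: [0.0, 0.976, 0.217, 0.0]
ft_force: [-0.8, -0.5, 4.4]
gripper_width: 0.002
```

```bash
python3 -m inch '[[[0.02,0,0],[0,0,0],1],[[0.03,0,0],[0,0,0],1],[[0.03,0,0],[0,0,0],1],[[0.03,0,0],[0,0,0],1],[[0,0,0],[0,0,0],1]]'
python3 - <<'E'
from h import *
save("side","side3.png")
im=cv2.imread("pics/side3.png")[110:215,165:300]
w=save("wrist","w3.png")[:,:,::-1][150:290,180:370]
A=cv2.resize(im,(390,300),interpolation=cv2.INTER_CUBIC);B=cv2.resize(w,(400,300),interpolation=cv2.INTER_CUBIC)
cv2.imwrite("pics/mix3.png",np.hstack([A,B]))
E
```

```text
time_s: 5.6
ee_pos: [0.4517, 0.1681, 0.1543]
eef_rot: [-0.0, 0.976, 0.217, 0.0]
ft_force: [-1.0, 1.3, 5.5]
gripper_width: 0.002
```

View pics/mix3.png

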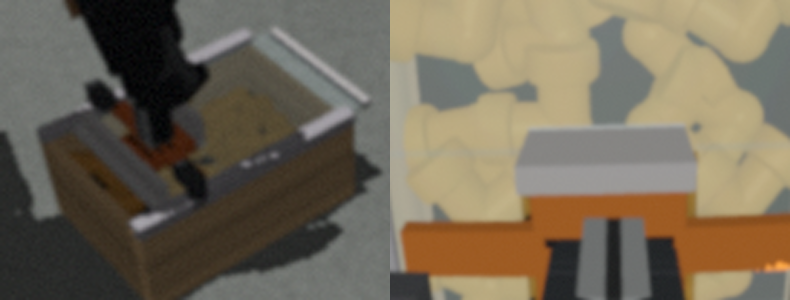

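The cover is sliding with the tab held down: its far edge now overhangs, and the wings have moved under the keepers. I'll continue.

```bash
python3 -m inch '[[[0.04,0,0],[0,0,0],1],[[0.06,0,0],[0,0,0],1],[[0.06,0,0],[0,0,0],1],[[0.06,0,0],[0,0,0],1],[[0.06,0,0],[0,0,0],1]]'
python3 -m inch '[[[0.03,0,0],[0,0,0],1],[[0.02,0,0],[0,0,0],1],[[0,0,0],[0,0,0],1]]'
python3 -m inch '[[[0.02,0,0],[0,0,0],1],[[0,0,0],[0,0,0],1]]'
python3 -m inch '[[[0.015,0,0],[0,0,0],1],[[0,0,0],[0,0,0],1]]'
```

```text
time_s: 6.32
ee_pos: [0.5016, 0.192, 0.1541]
eef_rot: [-0.0, 0.976, 0.217, -0.001]
ft_force: [-3.3, 2.0, 5.5]
gripper_width: -0.001
time_s: 6.7
ee_pos: [0.5106, 0.1959, 0.154]
eef_rot: [-0.0, 0.976, 0.217, -0.001]
ft_force: [-2.9, -0.1, 5.7]
gripper_width: -0.002
time_s: 6.95
ee_pos: [0.5141, 0.1972, 0.154]
eef_rot: [0.0, 0.976, 0.217, -0.001]
ft_force: [-2.8, -0.1, 6.4]
gripper_width: -0.002
time_s: 7.2
ee_pos: [0.5166, 0.1984, 0.1539]
eef_rot: [0.0, 0.976, 0.217, -0.001]
ft_force: [-3.6, -2.2, 5.6]
gripper_width: -0.001
```

```bash
python3 -m inch '[[[0.015,0,0],[0,0,0],1],[[0,0,0],[0,0,0],1]]'
python3 -m inch '[[[0.015,0,0],[0,0,0],1],[[0,0,0],[0,0,0],1]]'
python3 - <<'E'
from h import *
save("side","side4.png")
im=cv2.imread("pics/side4.png")[110:215,165:300]
w=save("wrist","w4.png")[:,:,::-1][150:290,180:370]
A=cv2.resize(im,(390,300),interpolation=cv2.INTER_CUBIC);B=cv2.resize(w,(400,300),interpolation=cv2.INTER_CUBIC)
cv2.imwrite("pics/mix4.png",np.hstack([A,B]))
E
```

```text
time_s: 7.45
ee_pos: [0.5188, 0.1994, 0.1538]
eef_rot: [0.0, 0.976, 0.217, -0.002]
ft_force: [-3.9, -1.2, 7.0]
gripper_width: 0.002
time_s: 7.7
ee_pos: [0.5193, 0.1997, 0.1538]
eef_rot: [0.001, 0.976, 0.217, -0.005]
ft_force: [-13.7, -8.0, 14.2]
gripper_width: 0.001
```

View pics/mix4.png

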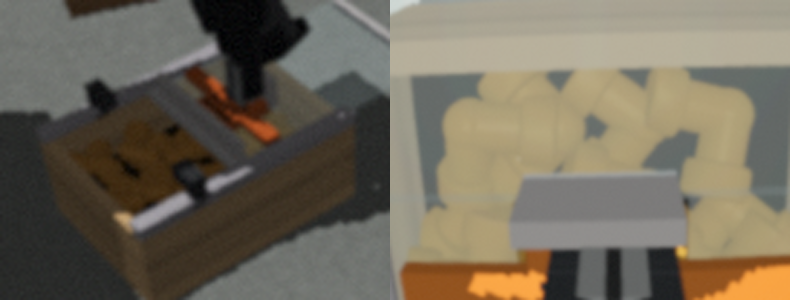

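The finger is against the ridge, the force jumped to about 16 N, and motion stopped, so this is the end stop. I'll lift straight up.

```bash
python3 -m inch '[[[-0.01,0,-0.02],[0,0,0],1],[[0,0,-0.05],[0,0,0],1],[[0,0,-0.1],[0,0,0],1],[[0,0,-0.2],[0,0,0],1],[[0,0,-0.25],[0,0,0],1]]'
python3 -m inch '[[[-0.25,0,0],[0,0,0],1],[[-0.25,0,0],[0,0,0],1],[[0,0,0],[0,0,0],1]]'
python3 - <<'E'
from h import *
o=r.get_obs(); print(o["ft_force"],o["ee_pos"])
a=np.radians(25.14); X=np.array([np.cos(a),np.sin(a),0]); Y=np.array([-X[1],X[0],0])
for n in("scene","side","wrist"):
    m=r.camera_model(n); save(n,n+"5.png")
    for d in r.place_of("brass_pad",n)[:2]:
        p=atz(m,d["at"],.09,n=="wrist"); print(n,d,p.round(4),"open",(p@X-.459).round(4),(p@Y).round(4))
A=cv2.imread("pics/scene5.png")[130:280,110:460]; B=cv2.imread("pics/wrist5.png")
cv2.imwrite("pics/mix5.png",np.vstack([cv2.resize(A,(660,283),interpolation=cv2.INTER_CUBIC),cv2.resize(B[20:300,100:560],(660,317))[:317]]))
E
```

```text
time_s: 8.43
ee_pos: [0.5209, 0.2003, 0.2785]
eef_rot: [-0.0, 0.976, 0.217, -0.001]
ft_force: [1.0, 0.8, -0.6]
gripper_width: -0.001
time_s: 8.8
ee_pos: [0.4279, 0.1572, 0.2783]
eef_rot: [-0.0, 0.976, 0.217, -0.001]
ft_force: [0.6, 0.2, -0.5]
gripper_width: -0.004
[ 0.60199044  0.19472834 -0.49192652] [0.42789579 0.15717223 0.27826287]
wrist {'at': [282.2, 98.1], 'conf': 0.91} [0.5079 0.1973 0.09  ] open 0.0846 -0.0372
```

View pics/mix5.png

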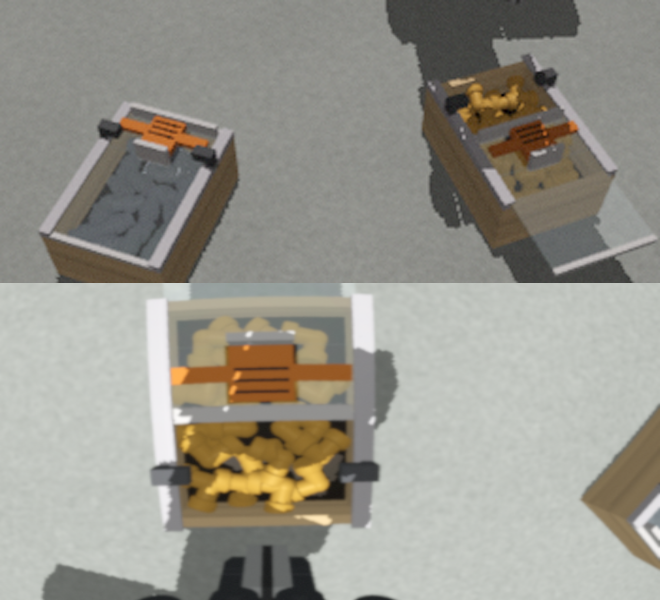

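Measured from the wrist picture, the cover is 84.6 mm open against the 85 mm stop. The tab appears sprung up, the steel case is shut, and the arm is clear. I'm handing the job in.

```bash
python3 -c "
from cell import r
print(r.close_job())"
```

```text
the job is handed in; nothing more can be done
None
```

I opened the brass case and handed the job in. With closed fingers I pressed its tab down about 8 mm and kept it pressed while sliding the cover to its end stop. I then lifted straight up and clear, finishing at about 9 s of the 32 s allowed.

- **Cover:** at the stop the cover ceased to move and the push force jumped to about 16 N. The wrist camera then put the pad 84.6 mm from where it started, against the 85 mm stop.
- **Tab:** it looked sprung back up in the last wrist and scene pictures. I did not measure its height.
- **Steel case:** it looked shut and untouched in the last scene picture.
- **Robot:** the wrist force read near zero after lifting, so it was touching nothing.
- **Failed check:** in that last check the pad detector found nothing in the scene and side pictures. The 84.6 mm rests on the wrist camera alone, supported by the push against the stop.

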